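# Eject the beater from the mixer dock and stop it with the other finger

## Robot

A 6-joint arm with a two-finger parallel gripper is mounted at the origin on the work surface. World frame = base frame: x ahead of the robot, y to its left, z up, the work surface at z = 0. Lengths are in m, angles in rad, forces in N, time in s.
With the tool pointing down it reaches from about 0.35 to 1 m from the base axis. Payload 7.1 kg.
Tool frame: the origin (TCP) lies midway between the tips of the shut fingers; the grasp point (between the pads) lies 19 mm behind it; z points along the fingers, y is the line along which they close (so a half turn about z gives the same grasp; the last joint's range is limited). The gripper opens to 85 mm and grips with 20 to 120 N. Pads are 22 mm wide; open, the fingers measure 114 mm over their backs; the gripper's body (76 mm by 85 mm) begins 54 mm behind the grasp point. The pads swing forward as they close: fully open they stand 13 mm farther back than shut.
Start: joints at [-1.136, 0.423, 1.63, -0, 1.089, -0.019], TCP at [0.274, -0.562, 0.231] pointing down, gripper open.
Joint ranges: [-3, 3], [-0.9, 2.11], [0.09, 2.58], [-1.31, 4.45], [0.11, 2.69], [-2.54, 2.54]. Speed limits (rad/s): [2.39, 2.39, 3.01, 3.14, 3.14, 3.14].

## Interface

Orientations are given as a unit quaternion [w, x, y, z].
In Python, from plant import telemetry, imaging, ticket gives the robot as it stands.
- The arm moves only by the shell command python3 -m handwheel 'ROWS' [FORCE]. ROWS is JSON, a list of rows, each an object with "rotation": the turn, a rotation vector about the tool's x, y, z in units of 8 degrees (1.0 is 8 degrees), a list of three; "linear": the shift along the tool's x, y, z in units of 0.02 m (1.0 is 0.02 m), a list of three; "hand": the opening, from -1 (shut) to 1 (fully open). In form: [{"rotation": [rx, ry, rz], "linear": [x, y, z], "hand": hand}, ...]. A call has exactly 10 rows; each row shifts and turns the commanded pose from where the row before left it, along the tool's axes as they then stand; what a row does not reach is not made up. A row lasts 1/10 s, in which the tool goes at most 50 mm and 8.59 degrees, less where a joint would pass 70% of its speed; a pose out of reach is approached as far as the arm can. A call with a number of a shift or a turn outside -1 to 1 is refused whole. A call with a gripper value outside its range is refused whole. The fingers move at their own pace and stop on an object; FORCE is the grip in N (left out, the last holds). Time passes only in rows, so rows that do not move let the fingers close, or fill a call up. It gives the time, the measured TCP pose, the force, the opening and the grip force at its end, in the units of the state.
- telemetry.state(): the state, without advancing time (a new reading comes with each control period).
- imaging.read_camera(name): name is "scene" or "top" or "wrist"; returns (picture, depth): 384x512x3 uint8, red, green, blue; 384x512 float32, m along the optical axis (not along the pixel's ray), 0 where there is no reading.
- imaging.camera_model(name): a dict with "fx", "fy", "cx", "cy" (pixels), "k1" (the pictures are not rectified: a ray, as slopes to the right and down, at radius r is drawn at 1 + k1 r^2 times it, then the intrinsics apply), "extrinsics" (4x4, takes a point from camera to world coordinates); the wrist camera has in their place "T_tool_cam" (4x4, takes a point from camera to tool coordinates, whose origin is the TCP and whose axes are the flange's). Camera axes: x right, y down, z forward; pixel columns grow to the right and rows downward; lengths in m; the calibration is good to about 2 mm. A picture is of the moment at which its call begins: read the wrist's pose just before it. camera_model takes no time and is no camera call.
- ticket.sign_off(): hands the job in; it is judged then, once.
The state is a dict: "t": time; "q": joint angles; "qd": joint speeds; "joint_torque": joint torques, N m; "eef_pos": TCP position; "tcp_rot": TCP orientation; "force": force on the tool from outside, world axes, zero at the start; "moment": the same for the moment, N m; "finger_gap": finger opening in m; "finger_force": force on a finger pad.
Only numpy, scipy, OpenCV 4.12 (cv2) and the standard library are available. Lean on these libraries where they do the work, as an engineer would, in place of code of your own. Each camera call takes 0.05 s, during which the arm holds its last target. There are 200 camera calls.

## Task

One bay of the white mixer dock holds the wire beater and the other the dough hook: with one fingertip press down the button beside the beater's bay so that the beater springs out, and with the hand's other finger, standing in the open channel ahead of it, stop it before its nose slides out past the front edge of the dock. Finish while still holding it stopped there against the finger, the beater lying in its channel. Nothing is to be pinched or lifted, the dough hook must stay latched in its bay, and everything else on the counter is to be left alone.

Things in the scene. Friction and masses are not known exactly. Their poses are not given: they have to be found in the camera images.
- dock: Fixed low white dock for mixer attachments, 310 mm long (x) by 230 wide (y). Origin on the counter, midway across, 110 mm behind the open front edge. x points from the front edge (x = -110) to the rear housing (x = 124 to 200, 46 high), y left, z up; the front edge faces the robot, give or take 0.4 rad. Two bays: open-topped channels along x, centre lines at y = +30 and -30.
- left_channel (a point): Point on the floor of the left bay's channel (12 mm above the counter) on its centre line, at dock x = -65, y = +30: a good place for the stopping finger. Channel 44 wide inside, walls to 30 mm above the counter, 4 mm thick on the button's side, empty from x = -35 to the open front edge. A finger here meets the nose some 20 to 25 mm out, where the plunger still pushes.
- right_channel (a point): The same point in the right bay's channel, dock x = -65, y = -30.
- left_plunger (a point): Front face of the left bay's spring plunger at dock x = +120, touching the attachment's rear end. It pushes forward with 2.8 N, falling to 1.7 N after its 55 mm stroke. Once freed, the attachment shoots out of the front edge in a fraction of a second, so the stopping finger must already stand in the channel when the button goes down. The right bay has the same.
- left_catch (a point): Top of the left bay's catch, at dock x = -32, y = +30, 23 mm above the counter: a tongue 5 thick (x = -35 to -30) and 12 wide that stands 11 mm above the channel floor and holds the seated attachment's nose at x = -30. It sinks with the button. The right bay has the same.
- left_button_top (a point): Centre of the top of the left bay's grey eject button, 44 (dock x) by 32 (dock y) mm, at dock x = -65, y = +78: 48 mm to the side of left_channel. Top 34 mm above the counter at rest, 22 when fully pressed; a second finger of equal length in the channel then stands about 10 mm above its floor, low enough to stop the nose (15 to 41 mm above the counter).
- right_button_top (a point): The same for the right bay: at dock x = -65, y = -78, top 34 mm above the counter at rest.
- eject_left (a joint): Depression of the left eject button (dock y = +78), 0 at rest, 0.012 m fully down; it springs back. Takes about 1.7 N at first and 5.6 N fully down, plus up to 3 N of friction from the loaded catch. The catch sinks with the button and frees the attachment when 8 mm or more down.
- eject_right (a joint): The same for the right eject button (dock y = -78).
- beater: Stainless wire beater, 60 to 100 g, 150 mm long, lying along dock x in either bay (left or right varies). Four bowed wires form an open head 33 mm wide and high; nose is a steel end cap of 26 diameter, 5 thick; a white drip disc of 33 diameter stands near the rear of the shaft. Origin at its underside, 75 mm behind the nose; seated it is at dock x = +45. Its axis is 16 mm above its underside, 28 mm above the counter; x points from nose to rear.
- beater_nose (a point): Centre of the front face of the beater's nose cap, 28 mm above the counter; seated it is at dock x = -30.
- hook: Stainless spiral dough hook in the other bay, same length, nose cap, disc and origin as the beater. It must stay latched at dock x = +45.
- mixer: White hand mixer, 200 by 88, 155 high, loose on the counter far to one side; leave alone. Origin underneath.
- bowl: Green glass mixing bowl, 200 diameter, 95 high; leave alone. Origin underneath.
- spatula: Bamboo spatula, 255 long, lying on the counter left of the dock (dock y about +165 to 180), 8 high; leave alone.
- cup: Steel measuring cup, 64 diameter, 50 high, with a flat handle 70 long, on the counter right of the dock (dock y about -180); leave alone.
- shaker: Glass shaker, 42 diameter, 85 high, right of the dock, behind the cup (dock y about -170); leave alone.
- mug: Terracotta mug, 80 diameter, 90 high; leave alone.
- jar: Amber glass jar, 84 diameter, 130 high; leave alone.

How it is judged:
On the way, in this order (a step that is already met when the one before it is completed fails the run):
1. the button beside the beater's bay is pressed down (((y of beater in the frame of dock above 0.012 m and value of joint eject_left above 0.006 m) or (y of beater in the frame of dock below -0.012 m and value of joint eject_right above 0.006 m))).
2. the beater has sprung past its catch and stands against a finger, in its channel (x of beater in the frame of dock between -0.025 and 0.039 m and z of beater in the frame of dock below 0.025 m and contact force between the fingers and beater above 0.3 N and (y of beater in the frame of dock between 0.012 and 0.048 m or y of beater in the frame of dock between -0.048 and -0.012 m)), for 0.2 s.
At the end, for the whole second after the job is handed in: The beater is out past its catch (at least 6 mm ahead of its seat), its nose still behind the front edge of the dock (no more than 70 mm ahead of its seat), lying in its own channel at rest, pressing on a finger with more than 0.3 N; the dough hook is latched in its bay (all of step 2 and linear speed of beater below 0.02 m/s and x of hook in the frame of dock above 0.038 m); the arm keeps its last pose, push and grip.
It fails at once if the beater's nose slides out past the front edge of the dock (x of beater in the frame of dock below -0.035 m).
It fails at once if the beater is lifted or tipped up (z of beater in the frame of dock above 0.032 m or height (world z) of beater_nose above 0.055 m).
It fails at once if the dough hook is ejected or lifted (x of hook in the frame of dock below 0.037 m or distance of hook from where it was at the start of the episode above 0.015 m).
It fails at once if anything else on the counter is disturbed (distance of any of mixer, bowl, spatula, cup, shaker, mug, jar from where it was at the start of the episode above 0.015 m).
It also fails if it takes over 29 s, if anything falls off the work surface, if the arm or the gripper's body presses on something with over 40 N, if the wrist force passes 120 N, or if a joint passes its speed limit or range.

## Working session

There is one attempt and no reset: what is moved stays moved. The work goes in short steps, Python scripts to look and compute and a shell command to move; the robot and the scene stay as the last step left them, time stands still between calls to the robot, and variables do not carry over. Pictures are saved under pics/ and viewed, at most 10 in all, crops included, and the job is handed in when it is done.

```bash
mkdir -p pics; ls; python3 - <<'E'
from plant import telemetry, imaging
import cv2,numpy as np
s=telemetry.state();print({k:np.round(v,3).tolist() for k,v in s.items()})
ims=[]
for n in("top","scene"):
    p,d=imaging.read_camera(n);np.savez(f"/tmp/{n}.npz",p=p,d=d);m=imaging.camera_model(n);print(n,{k:np.round(v,4).tolist() for k,v in m.items()})
    cv2.imwrite(f"pics/{n}0.png",p[:,:,::-1])
print(imaging.camera_model("wrist"))
E
```

```text
pics
{'t': 0.0, 'q': [-1.136, 0.424, 1.631, 0.0, 1.089, -0.019], 'qd': [0.001, -0.001, 0.001, 0.001, 0.001, 0.0], 'joint_torque': [-0.001, -55.74, -28.174, -0.0, 0.007, 0.0], 'eef_pos': [0.274, -0.561, 0.231], 'tcp_rot': [-0.001, 0.974, 0.225, -0.0], 'force': [0.303, 0.146, -0.17], 'moment': [0.032, -0.026, 0.037], 'finger_force': 0.0, 'finger_gap': 0.086}
top {'fx': 359.5187, 'fy': 359.5187, 'cx': 259.773, 'cy': 194.4947, 'k1': -0.07, 'extrinsics': [[0.0221, -0.9819, 0.1879, 0.3376], [-0.9997, -0.0197, 0.0147, 0.0014], [-0.0108, -0.1882, -0.9821, 1.3368], [0.0, 0.0, 0.0, 1.0]]}
scene {'fx': 390.0498, 'fy': 390.0498, 'cx': 255.5908, 'cy': 190.7064, 'k1': -0.0066, 'extrinsics': [[0.7131, 0.5413, -0.4454, 1.1581], [0.7009, -0.5601, 0.4416, -0.5798], [-0.0104, -0.6271, -0.7789, 1.0981], [0.0, 0.0, 0.0, 1.0]]}
{'fx': 277.84774225891647, 'fy': 277.84774225891647, 'cx': 253.11035234319823, 'cy': 186.6961339955684, 'k1': -0.03496715012911704, 'T_tool_cam': array([[-6.90548653e-04, -9.55331129e-01, -2.95536729e-01,
         7.43226024e-02],
       [ 9.99999454e-01, -4.28051296e-04, -9.52902029e-04,
         1.15623744e-04],
       [ 7.83832092e-04, -2.95537225e-01,  9.55330903e-01,
        -1.42658997e-01],
       [ 0.00000000e+00,  0.00000000e+00,  0.00000000e+00,
         1.00000000e+00]])}
```

View pics/top0.png

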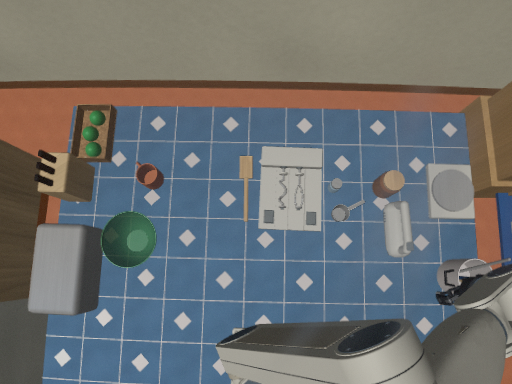

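The top view shows the dock at about (260-322, 148-230), with grey buttons at (269,216) and (311,218). The beater looks to be in the right bay (299,190). I'll zoom in to check, and measure the buttons.

```bash
cat > h.py <<'E'
import numpy as np,cv2
from plant import imaging,telemetry
from scipy.spatial.transform import Rotation as R
def tool():
    s=telemetry.state();q=s["tcp_rot"];T=np.eye(4);T[:3,:3]=R.from_quat([q[1],q[2],q[3],q[0]]).as_matrix();T[:3,3]=s["eef_pos"];return T
def cam(n,T=None):
    m=imaging.camera_model(n);return m,(m["extrinsics"] if n!="wrist" else T@m["T_tool_cam"])
def rays(m,uv):
    d=(np.asarray(uv,float)-[m["cx"],m["cy"]])/[m["fx"],m["fy"]];u=d.copy()
    for _ in range(10):u=d/(1+m["k1"]*(u**2).sum(-1,keepdims=True))
    return u
def onplane(n,uv,z,T=None):
    m,E=cam(n,T);u=rays(m,uv);r=np.c_[u,np.ones(len(u))]@E[:3,:3].T
    return E[:3,3]+r*((z-E[2,3])/r[:,2])[:,None]
def cloud(n,d,T=None):
    m,E=cam(n,T);v,u=np.mgrid[:384,:512];uv=np.c_[u.ravel(),v.ravel()]
    P=np.c_[rays(m,uv),np.ones(len(uv))]*d.ravel()[:,None];return (P@E[:3,:3].T+E[:3,3]).reshape(384,512,3)
E
python3 - <<'E'
from h import *
f=np.load("/tmp/top.npz");p,d=f["p"],f["d"]
C=cloud("top",d)
g=p.astype(int);mask=((g.max(2)<150)&(g.max(2)-g.min(2)<25)).astype(np.uint8)
mask[:205]=0;mask[230:]=0;mask[:,:258]=0;mask[:,325:]=0
n,l,st,c=cv2.connectedComponentsWithStats(mask)
P=[]
for i in range(1,n):
    if st[i,4]>40: 
        w=onplane("top",c[i:i+1],.034)[0];P.append(w);print(c[i],st[i],w,np.median(C[l==i],0))
P=sorted(P,key=lambda w:-w[1]);L,Rr=P[0],P[-1];v=L-Rr;yaw=np.arctan2(-v[0],v[1]);print("sep",np.hypot(*v[:2]),"yaw",yaw)
# rear housing top
s=C[140:240,250:330].reshape(-1,3);h=s[(s[:,2]>.04)&(s[:,2]<.052)]
r=cv2.minAreaRect(h[:,:2].astype(np.float32));print("housing",len(h),r)
cv2.imwrite("pics/z.png",cv2.resize(p[140:240,235:370],None,fx=5.5,fy=5.5,interpolation=cv2.INTER_CUBIC)[:,:,::-1])
E
```

```text
[268.47857143 216.47857143] [263 210  11  14 140] [ 0.50596723 -0.0125643   0.034     ] [ 0.50707697 -0.0127458   0.03073365]
[310.55223881 218.10447761] [306 211  10  15 134] [ 0.50306592 -0.16598761  0.034     ] [ 0.5034597  -0.16742263  0.03168835]
sep 0.1534507427303971 yaw -0.01890822184819204
housing 1188 ((0.6617605686187744, -0.10756199061870575), (0.24260313808918, 0.24328495562076569), 5.9070000648498535)
```

View pics/z.png

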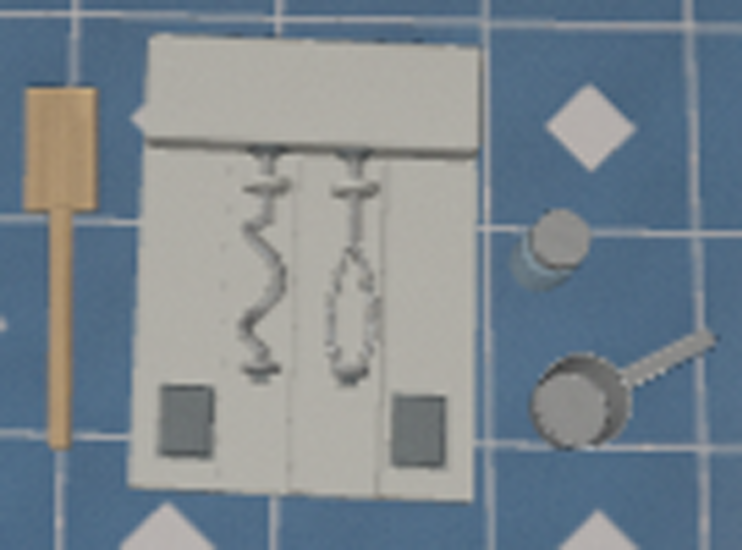

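The beater is in the right bay and the hook in the left. The target TCP is about (0.503, -0.143), with tool x along the dock x axis and the opening at about 36 mm. First I'll turn, then traverse at height.

```bash
python3 -m handwheel '[{"rotation":[0,0,0.85],"linear":[0,0,0],"hand":-0.15},{"rotation":[0,0,0.85],"linear":[0,0,0],"hand":-0.15},{"rotation":[0,0,0.85],"linear":[0,0,0],"hand":-0.15},{"rotation":[0,0,0.84],"linear":[0,0,0],"hand":-0.15},{"rotation":[0,0,0],"linear":[0,-1,0],"hand":-0.15},{"rotation":[0,0,0],"linear":[0,-1,0],"hand":-0.15},{"rotation":[0,0,0],"linear":[0,-1,0],"hand":-0.15},{"rotation":[0,0,0],"linear":[0,-1,0],"hand":-0.15},{"rotation":[0,0,0],"linear":[0,-1,0],"hand":-0.15},{"rotation":[0,0,0],"linear":[0,-1,0],"hand":-0.15}]' 20
python3 -m handwheel '[{"rotation":[0,0,0],"linear":[1,-1,0],"hand":-0.15},{"rotation":[0,0,0],"linear":[1,-1,0],"hand":-0.15},{"rotation":[0,0,0],"linear":[1,-1,0],"hand":-0.15},{"rotation":[0,0,0],"linear":[1,-1,0],"hand":-0.15},{"rotation":[0,0,0],"linear":[1,-1,0],"hand":-0.15},{"rotation":[0,0,0],"linear":[1,-1,0],"hand":-0.15},{"rotation":[0,0,0],"linear":[1,-1,0],"hand":-0.15},{"rotation":[0,0,0],"linear":[1,-1,0],"hand":-0.15},{"rotation":[0,0,0],"linear":[1,-1,0],"hand":-0.15},{"rotation":[0,0,0],"linear":[1,-1,0],"hand":-0.15}]'
```

```text
t: 1.1
eef_pos: [0.2761, -0.4407, 0.231]
tcp_rot: [-0.0, 1.0, -0.01, -0.0]
force: [-0.2, -0.3, -0.2]
finger_gap: 0.0362
finger_force: 0.0
t: 2.1
eef_pos: [0.4807, -0.2446, 0.231]
tcp_rot: [-0.0, 1.0, -0.01, -0.0]
force: [0.0, -0.4, -1.3]
finger_gap: 0.0364
finger_force: 0.0
```

```bash
python3 -m handwheel '[{"rotation":[0,0,0],"linear":[0.2,-1,0],"hand":-0.15},{"rotation":[0,0,0],"linear":[0.2,-1,0],"hand":-0.15},{"rotation":[0,0,0],"linear":[0.2,-1,0.5],"hand":-0.15},{"rotation":[0,0,0],"linear":[0.2,-1,1],"hand":-0.15},{"rotation":[0,0,0],"linear":[0.2,-1,1],"hand":-0.15},{"rotation":[0,0,0],"linear":[0,-0.1,1],"hand":-0.15},{"rotation":[0,0,0],"linear":[0,0,1],"hand":-0.15},{"rotation":[0,0,0],"linear":[0,0,0.5],"hand":-0.15},{"rotation":[0,0,0],"linear":[0,0,0],"hand":-0.15},{"rotation":[0,0,0],"linear":[0,0,0],"hand":-0.15}]'
python3 - <<'E'
from h import *
T=tool();p,d=imaging.read_camera("wrist");np.savez("/tmp/w.npz",p=p,d=d,T=T);print(T.round(4))
cv2.imwrite("pics/w1.png",p[:,:,::-1])
E
```

```text
t: 3.1
eef_pos: [0.5024, -0.1443, 0.1316]
tcp_rot: [0.0, 1.0, -0.01, 0.0]
force: [0.6, 0.0, 0.6]
finger_gap: 0.0361
finger_force: 0.0
[[ 9.998e-01 -1.980e-02  1.000e-04  5.024e-01]
 [-1.980e-02 -9.998e-01 -0.000e+00 -1.443e-01]
 [ 1.000e-04  0.000e+00 -1.000e+00  1.316e-01]
 [ 0.000e+00  0.000e+00  0.000e+00  1.000e+00]]
```

View pics/w1.png

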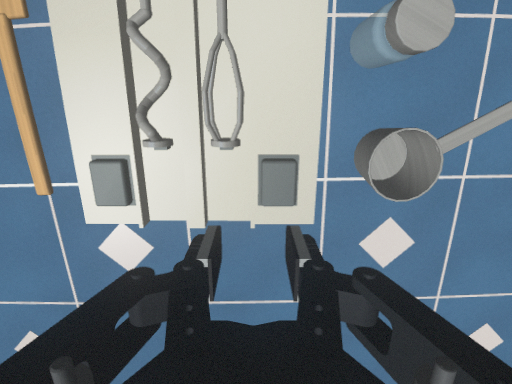

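The wrist view shows the beater's nose cap at (225,143), the right button at (279,182), the left button at (111,181) and the front edge at row ~222. I'll refine the position from the buttons.

```bash
python3 - <<'E'
from h import *
f=np.load("/tmp/w.npz");p,d,T=f["p"],f["d"],f["T"]
C=cloud("wrist",d,T)
D=[]
for b in((85,155,135,212),(255,150,302,212)):
    s=C[b[1]:b[3],b[0]:b[2]];c=p[b[1]:b[3],b[0]:b[2]].astype(int)
    k=(c.max(2)<115)&(s[:,:,2]>.028)&(s[:,:,2]<.04)
    r=cv2.minAreaRect(s[k][:,:2].astype(np.float32));print(k.sum(),r,"z",np.median(s[k][:,2]));D.append(np.array(r[0]))
v=D[0]-D[1];yaw=np.arctan2(-v[0],v[1]);o=(D[0]+D[1])/2;print("sep",np.hypot(*v),"yaw",yaw)
ex=np.array([np.cos(yaw),np.sin(yaw)]);ey=np.array([-ex[1],ex[0]])
tgt=o-.054*ey;print("target",tgt)
dd=tgt-T[:2,3];print("tool units",T[:2,:2].T@dd/.02)
w=onplane("wrist",[[225,150]],.028,T)[0][:2]-o;print("nose dock",w@ex-.065,w@ey)
# front edge by deck depth, along dock
loc=(C[...,:2]-o);lx=loc@ex-.065;ly=loc@ey
k=(abs(ly)<.1)&(C[...,2]>.02)&(C[...,2]<.034)&(np.arange(384)[:,None]<228);print("front x",np.percentile(lx[k],.5))
for a,bb in((-.05,-.01),(.01,.05)):
    k=(lx<-.04)&(lx>-.1)&(ly>a)&(ly<bb)&(C[...,2]<.018)&(C[...,2]>.006);print("channel y",np.percentile(ly[k],[1,50,99]) if k.sum() else 0, k.sum(),np.median(C[...,2][k]))
E
```

```text
322 ((0.5137752294540405, -0.02281041070818901), (0.05021733418107033, 0.02455977164208889), 32.71082305908203) z 0.03239194280249262
240 ((0.5120967626571655, -0.17721772193908691), (0.049666453152894974, 0.02535596489906311), 36.1068000793457) z 0.032979836233652554
sep 0.1544164337508919 yaw -0.01086995606640004
target [ 0.51234903 -0.15401088]
tool units [0.5061141  0.47543896]
nose dock -0.04229989764274086 -0.020021413226960192
front x -0.11570690575030042
channel y [-0.04194524 -0.02666712 -0.01038815] 1881 0.01204410884912921
channel y [0.02259278 0.03569587 0.0497036 ] 1593 0.012096782008566676
```

```bash
python3 - <<'E'
from h import *
f=np.load("/tmp/w.npz");p,d,T=f["p"],f["d"],f["T"]
print(p[182,279],p[182,265],p[205,279],p[182,310])
C=cloud("wrist",d,T);D=[]
for b in((85,150,140,215),(255,150,304,215)):
    c=p[b[1]:b[3],b[0]:b[2]].astype(int);k=(c.max(2)<150).astype(np.uint8)
    n,l,st,ce=cv2.connectedComponentsWithStats(k);i=1+np.argmax(st[1:,4]);k=l==i
    s=C[b[1]:b[3],b[0]:b[2]];k&=(s[:,:,2]>.031)
    r=s[k];print(k.sum(),(r.max(0)+r.min(0))/2,np.ptp(r,axis=0));D.append(((r.max(0)+r.min(0))/2)[:2])
v=D[0]-D[1];yaw=np.arctan2(-v[0],v[1]);o=(D[0]+D[1])/2;print("sep",np.hypot(*v),"yaw",yaw)
ex=np.array([np.cos(yaw),np.sin(yaw)]);ey=np.array([-ex[1],ex[0]])
tgt=o-.054*ey;dd=tgt-T[:2,3];print(tgt,"tool units",T[:2,:2].T@dd/.02)
loc=(C[...,:2]-o);lx=loc@ex-.065;ly=loc@ey
w=onplane("wrist",[[225,150]],.028,T)[0][:2]-o;print("nose dock",w@ex-.065,w@ey)
k=(abs(ly)<.1)&(C[...,2]>.02)&(C[...,2]<.034)&(np.arange(384)[:,None]<228);print("front x",np.percentile(lx[k],.5))
for a,bb in((-.056,-.004),(.004,.056)):
    k=(lx<-.045)&(lx>-.1)&(ly>a)&(ly<bb)&(C[...,2]<.016)&(C[...,2]>.008);print("channel y",np.percentile(ly[k],[1,50,99]))
E
```

```text
[118 127 126] [122 128 130] [111 118 119] [206 207 194]
1120 [ 0.53162925 -0.07165202  0.15265303] [0.09044213 0.14927974 0.24329078]
1584 [ 0.53022762 -0.16531842  0.15265419] [0.09324539 0.03805304 0.24328847]
sep 0.09367687934684345 yaw -0.014962964735664849
[ 0.53012046 -0.17247918] tool units [1.41276211 1.38111232]
nose dock -0.060484936377762415 -0.001728457176794983
front x -0.13386457153966436
channel y [-0.02390158 -0.01537468 -0.00428384]
channel y [0.00426987 0.04056332 0.0556265 ]
```

```bash
python3 - <<'E'
from h import *
f=np.load("/tmp/w.npz");p,d,T=f["p"],f["d"],f["T"]
D=[]
for b in((85,150,140,215),(255,150,304,215)):
    c=p[b[1]:b[3],b[0]:b[2]].astype(int);k=(c.max(2)<140).astype(np.uint8)
    k=cv2.morphologyEx(k,cv2.MORPH_OPEN,np.ones((5,5)))
    n,l,st,ce=cv2.connectedComponentsWithStats(k);i=1+np.argmax(st[1:,4]);print(st[i]+[b[0],b[1],0,0,0],ce[i]+[b[0],b[1]])
    uv=np.argwhere(l==i)[:,::-1]+[b[0],b[1]];w=onplane("wrist",uv,.034,T)[:,:2];print(w.mean(0),np.ptp(w,axis=0));D.append(w.mean(0))
v=D[0]-D[1];yaw=np.arctan2(-v[0],v[1]);o=(D[0]+D[1])/2;print("sep",np.hypot(*v),"yaw",yaw)
ex=np.array([np.cos(yaw),np.sin(yaw)]);ey=np.array([-ex[1],ex[0]])
tgt=o-.054*ey;dd=tgt-T[:2,3];print(tgt,"tool units",T[:2,:2].T@dd/.02)
C=cloud("wrist",d,T);loc=(C[...,:2]-o);lx=loc@ex-.065;ly=loc@ey
w=onplane("wrist",[[225,150]],.028,T)[0][:2]-o;print("nose dock",w@ex-.065,w@ey)
w=onplane("wrist",[[170,222],[300,222]],.028,T)[:,:2]-o;print("front",w@ex-.065)
for a,bb in((-.06,-.001),(.001,.06)):
    k=(lx<-.045)&(lx>-.1)&(ly>a)&(ly<bb)&(C[...,2]<.016)&(C[...,2]>.008);print("channel y",np.percentile(ly[k],[3,50,97]))
E
```

```text
[ 93 158  40  47 583] [120.52830189 175.72041166]
[ 0.51507652 -0.02540719] [0.04400827 0.0318964 ]
[ 259  155   39   51 1954] [277.73899693 179.70880246]
[ 0.50839266 -0.16696304] [0.04738662 0.03449999]
sep 0.14171355841885783 yaw -0.04718210922618498
[ 0.5091877  -0.15012502] tool units [0.34423857 0.28430824]
nose dock -0.04020733985156691 -0.02295212872352389
front [-0.11178908 -0.10832514]
channel y [-0.04496381 -0.02420939 -0.00310081]
channel y [0.01955228 0.03909446 0.05802905]
```

Two estimates agree on a target of about (0.5075, -0.1435): the right button at (0.508, -0.167) and the channel centre at y≈-0.120. I'll shift slightly and descend to just above the button.

```bash
python3 -m handwheel '[{"rotation":[0,0,0],"linear":[0.25,0,0],"hand":-0.15},{"rotation":[0,0,0],"linear":[0,0,0.8],"hand":-0.15},{"rotation":[0,0,0],"linear":[0,0,0.8],"hand":-0.15},{"rotation":[0,0,0],"linear":[0,0,0.8],"hand":-0.15},{"rotation":[0,0,0],"linear":[0,0,0.8],"hand":-0.15},{"rotation":[0,0,0],"linear":[0,0,0.6],"hand":-0.15},{"rotation":[0,0,0],"linear":[0,0,0.2],"hand":-0.15},{"rotation":[0,0,0],"linear":[0,0,0],"hand":-0.15},{"rotation":[0,0,0],"linear":[0,0,0],"hand":-0.15},{"rotation":[0,0,0],"linear":[0,0,0],"hand":-0.15}]'
python3 - <<'E'
from h import *
p,d=imaging.read_camera("wrist");q,_=imaging.read_camera("scene")
cv2.imwrite("pics/w2.png",np.hstack([cv2.resize(p[150:350,130:380],(400,320)),cv2.resize(q[100:260,150:350],(400,320))])[:,:,::-1])
E
```

```text
t: 4.15
eef_pos: [0.5078, -0.1444, 0.052]
tcp_rot: [0.0, 1.0, -0.01, 0.001]
force: [0.1, 0.9, 0.7]
finger_gap: 0.0361
finger_force: 0.0
```

View pics/w2.png

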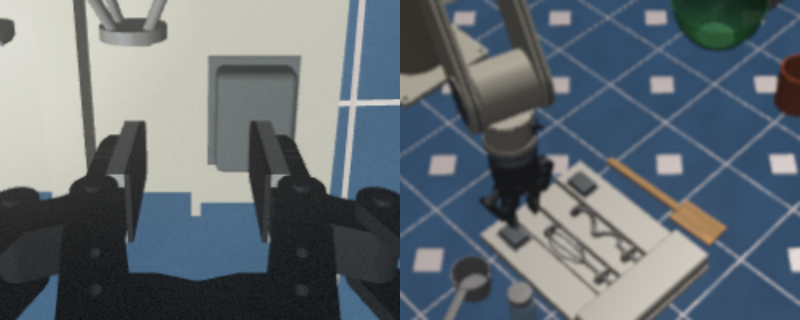

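The right finger is over the right button (crop 217-297, 65-170). The left finger is in line with the empty channel, ahead of the nose cap (130,32). Pressing slowly.

```bash
python3 -m handwheel '[{"rotation":[0,0,0],"linear":[0,0,0.25],"hand":-0.15},{"rotation":[0,0,0],"linear":[0,0,0.25],"hand":-0.15},{"rotation":[0,0,0],"linear":[0,0,0.25],"hand":-0.15},{"rotation":[0,0,0],"linear":[0,0,0.1],"hand":-0.15},{"rotation":[0,0,0],"linear":[0,0,0.1],"hand":-0.15},{"rotation":[0,0,0],"linear":[0,0,0.1],"hand":-0.15},{"rotation":[0,0,0],"linear":[0,0,0.1],"hand":-0.15},{"rotation":[0,0,0],"linear":[0,0,0.1],"hand":-0.15},{"rotation":[0,0,0],"linear":[0,0,0],"hand":-0.15},{"rotation":[0,0,0],"linear":[0,0,0],"hand":-0.15}]'
```

```text
t: 5.25
eef_pos: [0.5069, -0.1441, 0.0263]
tcp_rot: [-0.0, 1.0, -0.01, -0.0]
force: [-2.1, 0.6, 3.6]
finger_gap: 0.0363
finger_force: 1.6
```

```bash
python3 -m handwheel '[{"rotation":[0,0,0],"linear":[0,0,0.1],"hand":-0.15},{"rotation":[0,0,0],"linear":[0,0,0.1],"hand":-0.15},{"rotation":[0,0,0],"linear":[0,0,0.05],"hand":-0.15},{"rotation":[0,0,0],"linear":[0,0,0],"hand":-0.15},{"rotation":[0,0,0],"linear":[0,0,0],"hand":-0.15},{"rotation":[0,0,0],"linear":[0,0,0],"hand":-0.15},{"rotation":[0,0,0],"linear":[0,0,0],"hand":-0.15},{"rotation":[0,0,0],"linear":[0,0,0],"hand":-0.15},{"rotation":[0,0,0],"linear":[0,0,0],"hand":-0.15},{"rotation":[0,0,0],"linear":[0,0,0],"hand":-0.15}]'
python3 - <<'E'
from h import *
p,d=imaging.read_camera("wrist");q,_=imaging.read_camera("top")
cv2.imwrite("pics/w3.png",np.hstack([cv2.resize(p[50:300,130:380],(500,500)),cv2.resize(q[140:240,255:325],(280,500)[:2] if 0 else (280,500))])[:,:,::-1])
for _ in range(4): print(np.round(telemetry.state()["force"],2));imaging.read_camera("wrist")
E
```

```text
t: 6.25
eef_pos: [0.507, -0.1441, 0.0213]
tcp_rot: [-0.0, 1.0, -0.01, -0.0]
force: [-3.5, -0.2, 5.8]
finger_gap: 0.0363
finger_force: 3.8
[-3.72  0.06  5.86]
[-3.58 -0.49  5.29]
[-4.73  0.31  5.32]
[-3.46  0.94  5.34]
```

View pics/w3.png

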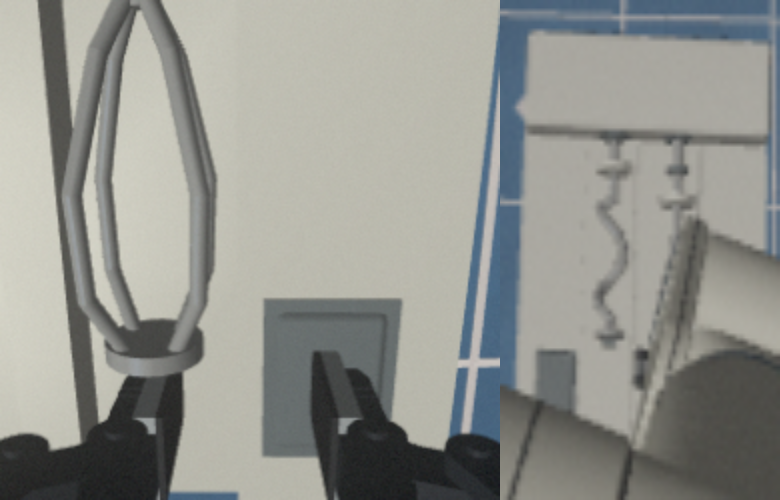

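The button is down. The beater's nose cap (155,345) rests against the finger with its drip disc moved forward, the hook is still seated, and the push along x is steady. Handing in.

```bash
python3 -c "
from plant import ticket;print(ticket.sign_off())"
```

```text
the job is handed in; nothing more can be done
None
```

I pressed the right-hand button and the beater sprang out. It is stopped against the other finger, about 24 mm out by estimate, lying in its channel, with the hook still latched; I handed the job in like that at about 6.5 s, and no verdict was returned.

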